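# Dock a receiver vessel in the slotted stand and bar the opening

## Robot

A 6-joint arm with a two-finger parallel gripper is mounted at the origin on the work surface. World frame = base frame: x ahead of the robot, y to its left, z up, the work surface at z = 0. Lengths are in mm, angles in rad, forces in N, time in s.
With the tool pointing down it reaches from about 350 to 975 mm from the base axis. Payload 7.1 kg.
Tool frame: the origin (TCP) lies between the finger pads; the fingertips stand 19 mm ahead of it and the grasp point (between the pads) is the TCP; z points along the fingers, y is the line along which they close (so a half turn about z gives the same grasp; the last joint's range is limited). The gripper opens to 88 mm and grips with 3 to 60 N. Pads are 20 mm wide; open, the fingers measure 115 mm over their backs; the gripper's body (75 mm by 178 mm) begins 61 mm behind the grasp point.
Start: joints at [-1.236, 0.423, 1.63, -0, 1.089, -0.019], TCP at [216.557, -586.266, 241.675] pointing down, gripper open.
Joint ranges: [-3, 3], [-0.9, 2.11], [0.09, 2.58], [-1.31, 4.45], [0.11, 2.69], [-2.54, 2.54]. Speed limits (rad/s): [2.39, 2.39, 3.01, 3.14, 3.14, 3.14].

## Interface

Orientations are given as a rotation vector (axis times angle).
In Python, from workcell import ctrl gives the robot as it stands.
- The arm moves only by the tool arm_command, never from a script. Its argument "series" is a list of rows, each an object with "linear": the shift along the tool's x, y, z in m, a list of three; "turn": the turn about the tool's z in rad. A call has 1 to 10 rows; each row shifts and turns the commanded pose from where the row before left it, along the tool's axes as they then stand; what a row does not reach is not made up. A row lasts 1/10 s, in which the tool goes at most 50 mm and 8.59 degrees, less where a joint would pass 70% of its speed; a pose out of reach is approached as far as the arm can. A call with a gripper value outside its range is refused whole. "jaw" is the opening, from -1 (shut) to 1 (fully open), set as the call begins (left out, the last holds). The fingers move at their own pace and stop on an object; the grip force is fixed at half the most. Time passes only in rows, so rows that do not move let the fingers close. It gives the time, the measured TCP pose, the force, the opening and the grip force at its end, in the units of the state.
- ctrl.get_obs(): the state, without advancing time (a new reading comes with each control period).
- ctrl.get_image(name): name is "side" or "top" or "wrist"; returns a dict with "frame" (480x640x3 uint8, blue, green, red), "fx", "fy", "cx", "cy" (pixels), "rvec" (rotation vector, rad) and "tvec" (3), from world to camera coordinates, as OpenCV has them. Camera axes: x right, y down, z forward; pixel columns grow to the right and rows downward; lengths in mm; the calibration is good to about 2 mm. A picture is of the moment at which its call begins. There is no depth.
- ctrl.close_job(): hands the job in; it is judged then, once.
The state is a dict: "t": time; "qpos": joint angles; "qvel": joint speeds; "joint_torque": joint torques, N m; "ee_pos": TCP position; "orientation": TCP orientation; "ft_force": force on the tool from outside, world axes, zero at the start; "moment": the same for the moment, N m; "width": finger opening in mm; "grasp_force": force on a finger pad.
Only numpy, scipy, OpenCV 4.12 (cv2) and the standard library are available. Lean on these libraries where they do the work, as an engineer would, in place of code of your own. Each camera call takes 0.05 s, during which the arm holds its last target. There are 200 camera calls.

## Task

Carry the loose stoppered white vessel to the slotted stand and, keeping it upright, slide it in through the opening on the robot's side with its body under the plate and its neck in the slot, then across to the end of the empty arm of the T, and let it stand there. Then bar the opening with the loose aluminium channel: lay it legs down across the opening, interlocked with the upturned channel on the plate (one of its legs in the groove, fully down, about centred). Leave the other vessel and everything else where they are.

Things in the scene. Friction and masses are not known exactly. Their poses are not given: they have to be found in the camera images.
- stand: fixed dark steel plate on four posts; origin on the bench below the crossing of its T-slot, x away from the robot, y left. Plate underside at z 95 mm, top at z 103 mm, x -100 to 60 mm, y -135 to 135 mm. Posts 16 mm thick (26 mm at their feet) at x -88 and 48, y +-126 mm
- slot_cross (a point): crossing of the T-slot, on the plate's top; axes as the stand's. The slot is 42 mm wide: its stem runs along x from the plate's front edge (x = -100 mm, open, facing the robot) to here; its cross bar runs along y to closed ends at y +-106 mm. One arm of the T holds a vessel, the other is empty; stations about 85 mm to either side
- channel_mid (a point): middle of the upturned aluminium channel fixed on the plate, at the height of the plate's top (stand x = -60, y = 0 mm). It runs along stand y, in two pieces, 28 to 95 mm either side of the stem; legs 4 mm thick, 18 mm high above the plate, centred 13 mm to either side of its mid line (groove 22 mm wide, floor flush with the plate)
- vessel_center (a point): loose white vessel, black stopper, 175 mm high, 0.25 to 0.5 kg; point on its axis half-way up (87.5 mm above its underside), z along its axis. Body 68 mm across to 60 mm height, cone to 85 mm height, then straight round neck and stopper 30 mm across to the top: grasp there, high enough for the fingers to clear the plate and its channel
- station (a point): centre of the thin black rubber disc (68 mm across, 1 mm thick, flat: nothing catches on it) on the bench under the empty arm of the T, where the vessel is to stand
- docked_center (a point): the other vessel, of the same shape, already standing in the other arm of the T, to be left alone; point on its axis half-way up
- keeper_center (a point): loose aluminium channel (U section) lying legs down, 0.1 to 0.2 kg; point at its centre, half-way up. 160 mm long (its y), 30 mm wide (x), 24 mm high, walls 4 mm, open below (inside 22 wide, 20 deep). Interlocked, its mid line is about 13 mm in front of or behind the fixed channel's (either will do, 8 mm of play), both legs stand on the plate, its centre 12 mm above it
- conical: clear conical flask 120 mm high, 80 mm across, bystander; origin at the centre of its underside
- jar: amber jar with white lid 85 mm high, 64 mm across, bystander; origin at the centre of its underside
- angle: short aluminium angle (L section) 120 mm long, 30 mm high, bystander; origin at the centre of its underside
- wrench: steel wrench lying flat, bystander; origin at the centre of its underside
- beaker: clear open beaker 90 mm high, 70 mm across, bystander; origin at the centre of its underside
- collar: black clamp ring 90 mm across, 20 mm high, bystander; origin at the centre of its underside
- driver: screwdriver with a blue handle, 180 mm long, lying along its x, bystander; origin at the centre of its underside
Not all that is in view belongs to the job. Leave any red look-alike of the part that bears vessel_center alone.

How it is judged:
By the outcome, as a careful person would: the job done as asked, in the order asked, and still so for the second after the job is handed in, with the robot touching nothing.
It also fails if it takes over 67 s, if anything falls off the work surface, if the arm or the gripper's body presses on something with over 40 N, if the wrist force passes 120 N, or if a joint passes its speed limit or range.

## Working session

There is one attempt and no reset: what is moved stays moved. The work goes in short steps, Python scripts to look and compute and a tool call to move; the robot and the scene stay as the last step left them, time stands still between calls to the robot, and variables do not carry over. Pictures are saved under pics/ and viewed, at most 10 in all, crops included, and the job is handed in when it is done.

Besides the shell and the picture viewer there is one more tool, called after "Call:" as name(argument=value, ...) on one line, values as JSON. arm_command: Moves the arm, as the interface text tells. Its arguments: {"type":"object","properties":{"series":{"type":"array"},"jaw":{"type":"number"}},"required":["series"]}

```bash
mkdir -p pics; ls; cat > h.py <<'E'
import numpy as np,cv2
from workcell import ctrl
def snap(n,f=None):
    d=ctrl.get_image(n)
    if f: cv2.imwrite('pics/'+f,d['frame'])
    np.save('pics/'+n+'.npy',d,allow_pickle=True); return d
def load(n): return np.load('pics/'+n+'.npy',allow_pickle=True).item()
def K(d): return np.array([[d['fx'],0,d['cx']],[0,d['fy'],d['cy']],[0,0,1.]])
def ray(d,u,v):
    R=cv2.Rodrigues(np.array(d['rvec'],float))[0]; t=np.array(d['tvec'],float).ravel()
    return -R.T@t, R.T@np.linalg.solve(K(d),[u,v,1.])
def onz(d,u,v,z):
    c,r=ray(d,u,v); return c+r*(z-c[2])/r[2]
def proj(d,P):
    return cv2.projectPoints(np.array(P,float).reshape(-1,3),np.array(d['rvec'],float),np.array(d['tvec'],float),K(d),None)[0].reshape(-1,2)
E
python3 - <<'E'
from h import *
a=snap('top','top0.png');b=snap('side','side0.png')
for d in(a,b):print(ray(d,320,240),d['fx'])
o=ctrl.get_obs();print(o['t'],o['ee_pos'],o['orientation'],o['width'])
E
```

```text
pics
(array([ 410.88842328,  -29.23177934, 1192.61909747]), array([ 0.07217307, -0.02491448, -0.99711914])) 462.9222718025099
(array([ -130.72538883, -1152.19948406,   840.54717864]), array([ 0.42830129,  0.75623531, -0.49467548])) 565.7173369981938
0.1 [ 216.42191195 -585.82595501  240.99170895] [-3.09123941e+00 -5.52591617e-01  3.54417148e-04] 87.77892072755108
```

View pics/top0.png

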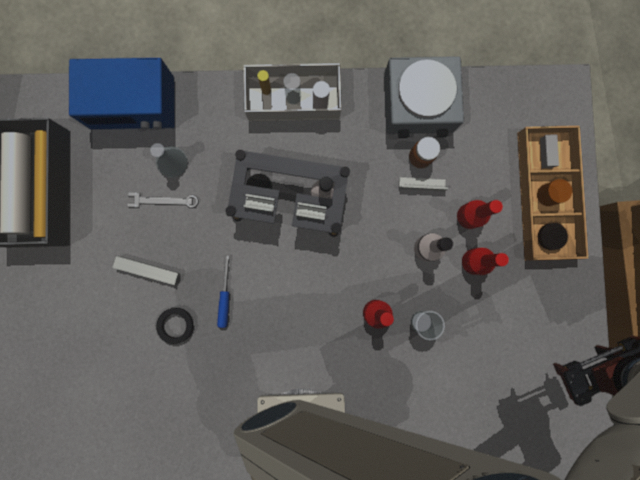

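View pics/side0.png

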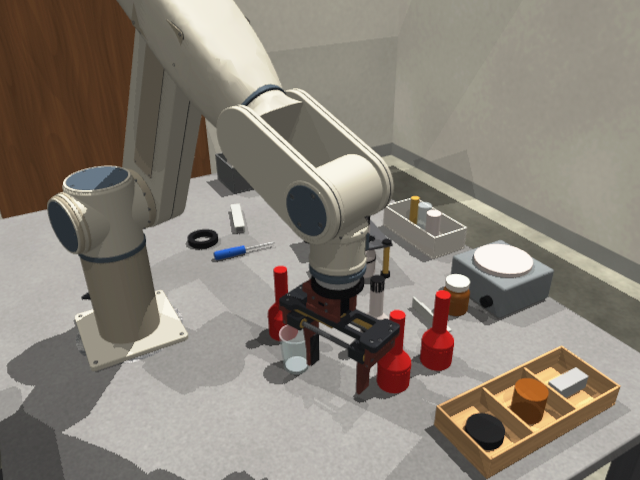

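Top view: the loose white vessel is at (430,245) with its black stopper at (445,243). It could be mistaken for the red look-alikes at (478,213), (483,261) and (378,313), or for the docked vessel with its stopper at (326,185). The keeper is the long channel at (146,271), about 165 mm; the short piece at (423,184), about 118 mm, is the angle. The stand is around (290,190), with its empty arm on the left and the black disc at (260,183).

```bash
python3 - <<'E'
from h import *
a=load('top')['frame']
c=cv2.resize(a[140:290,220:460],None,fx=3.3,fy=3.3,interpolation=cv2.INTER_CUBIC)
c=np.clip(c*1.6,0,255).astype('uint8')
cv2.imwrite('pics/crop1.png',c)
E
```

```text
(no output)
```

View pics/crop1.png

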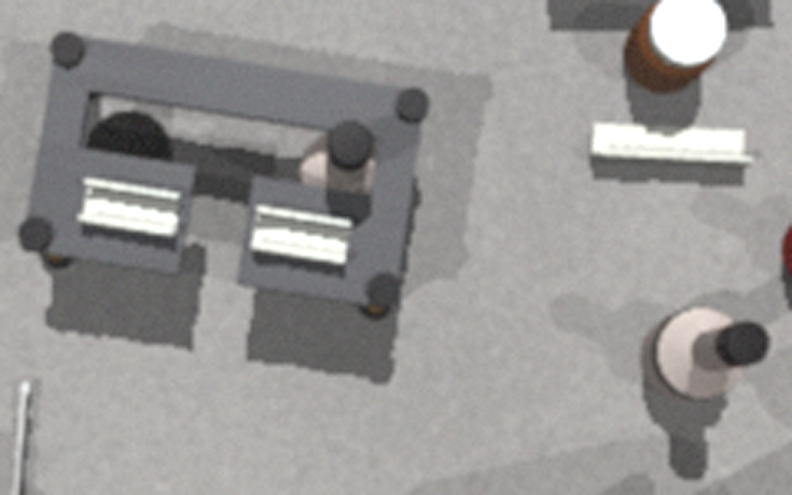

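The crop confirms the white vessel with black stopper (stopper top at crop (741,343), body at (697,350)). It also shows four post caps and the front slot edges at (178,272) and (240,284). The disc is visible in the left arm and the other vessel is in the right arm.

```bash
python3 - <<'E'
from h import *
a=load('top')
f=lambda u,v:(u/3.3+220,v/3.3+140)
caps=[(67,49),(411,105),(36,235),(382,293)] # BL BR FL FR
for z in(103,110,116):
    P=np.array([onz(a,*f(*c),z) for c in caps])[:,:2]
    n=np.linalg.norm
    m=P.mean(0); ay=(P[0]+P[2]-P[1]-P[3]); yaw=np.arctan2(-ay[0],ay[1])
    ax=(P[0]+P[1]-P[2]-P[3]);
    x=np.array([np.cos(yaw),np.sin(yaw)])
    print(z,n(P[0]-P[1]),n(P[2]-P[3]),n(P[0]-P[2]),n(P[1]-P[3]),'yaw',yaw,np.arctan2(ax[1],ax[0]),'org',m+20*x)
e=[onz(a,*f(*c),103)[:2] for c in[(178,272),(240,284)]]
print('mouth',np.mean(e,0),np.linalg.norm(e[0]-e[1]))
print('vessel',onz(a,*f(741,343),175),onz(a,*f(697,350),45))
print('docked',onz(a,*f(349,145),175))
im=a['frame'].astype(int)
def blob(mask,x0,x1,y0,y1):
    m=np.zeros(mask.shape,'uint8');m[y0:y1,x0:x1]=mask[y0:y1,x0:x1]
    c=max(cv2.findContours(m,0,2)[0],key=cv2.contourArea);return c
c=blob((im.min(2)>165),100,195,245,300)
pts=np.array([onz(a,u,v,24)[:2] for u,v in c[:,0]],'float32')
print('keeper',cv2.minAreaRect(pts),cv2.minAreaRect(c))
E
```

```text
103 251.3941277662807 250.9505876271311 136.62391442693618 138.20333549229457 yaw -0.19119978807791882 -0.1828718414120714 org [626.72258103  12.28641371]
110 249.7791056925536 249.33841497205069 135.74620642492744 137.3154808734697 yaw -0.19119978807791876 -0.1828718414120713 org [625.46214944  11.99527296]
116 248.39480105793038 247.9565526962675 134.99388528034828 136.5544626287626 yaw -0.19119978807791857 -0.18287184141207144 org [624.3817795   11.74572374]
mouth [529.48919505  28.99812042] 45.15174014623876
vessel [ 468.00505137 -330.49526856  175.        ] [ 470.94856688 -335.22112578   45.        ]
docked [609.05411873 -71.18357403 175.        ]Traceback (most recent call last):
  File "<stdin>", line 20, in <module>
  File "<stdin>", line 19, in blob
ValueError: max() iterable argument is empty
```

Call:
arm_command(series=[{"linear": [0.0405,-0.019,0],"turn": 0},{"linear": [0.0405,-0.019,0],"turn": 0},{"linear": [0.0405,-0.019,0],"turn": 0},{"linear": [0.0405,-0.019,0],"turn": 0},{"linear": [0.0405,-0.019,0],"turn": 0},{"linear": [0.0405,-0.019,0],"turn": 0},{"linear": [0.0405,-0.019,0],"turn": 0},{"linear": [0.0405,-0.019,0],"turn": 0},{"linear": [0,0,0],"turn": -0.128},{"linear": [0,0,0],"turn": -0.128}], jaw=1)

```text
t: 1.1
ee_pos: [468.7, -329.9, 241.3]
orientation: [-2.992, -0.955, 0.001]
ft_force: [-1.4, 0.9, 0.1]
width: 87.7
grasp_force: 0.0
```

Call:
arm_command(series=[{"linear": [0,0,0],"turn": -0.128},{"linear": [0,0,0],"turn": -0.128},{"linear": [0,0,0],"turn": -0.128},{"linear": [0,0,0],"turn": -0.128},{"linear": [0,0,0],"turn": -0.128},{"linear": [0,0,0],"turn": -0.129},{"linear": [0,0,0],"turn": 0},{"linear": [0,0,0],"turn": 0}])

```text
t: 1.9
ee_pos: [467.7, -331.3, 241.4]
orientation: [-2.427, -1.994, 0.0]
ft_force: [-0.4, 0.3, -0.4]
width: 87.4
grasp_force: 0.0
```

```bash
cat >> h.py <<'E'
def st():
    o=ctrl.get_obs(); R=cv2.Rodrigues(np.array(o['orientation'],float))[0]
    print('t',o['t'],'p',np.round(o['ee_pos'],1),'psi',round(float(np.arctan2(R[1,0],R[0,0])),4),'tz',np.round(R[:,2],3),'w',round(o['width'],1),'F',np.round(o['ft_force'],1)); return np.array(o['ee_pos']),R
def go(P): # tool-frame shift to world point
    p,R=st(); print('shift mm',np.round(R.T@(np.array(P)-p),1))
E
python3 - <<'E'
from h import *
st()
a=snap('top');w=snap('wrist','w1.png');s=snap('side')
c,r=ray(w,320,240);print(c,r)
im=a['frame'];print(im[265:278:3,146])
t=im[245:300,100:195].min(2);m=(t>np.median(t)+25).astype('uint8')
c=max(cv2.findContours(m,0,2)[0],key=cv2.contourArea)+[100,245]
pts=np.array([onz(a,u,v,24)[:2] for u,v in c[:,0]],'float32')
print('keeper',cv2.minAreaRect(pts),cv2.minAreaRect(c))
E
```

```text
t 1.9 p [ 467.7 -331.3  241.4] psi 1.3753 tz [-0.  0. -1.] w 87.4 F [-0.4  0.3 -0.4]
[ 483.459419   -251.58170234  384.26121949] [-0.06402857 -0.30736002 -0.94962586]
[[137 142 141]
 [143 149 148]
 [140 145 144]
 [142 147 146]
 [ 91  94  93]]
keeper ((432.98004150390625, 382.4224548339844), (158.4970703125, 27.590055465698242), 72.7070541381836) ((144.47317504882812, 269.88787841796875), (63.481353759765625, 11.132756233215332), 15.592809677124023)
```

View pics/w1.png

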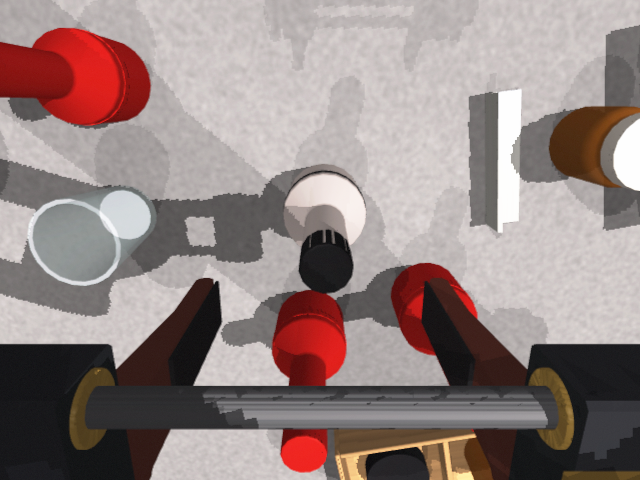

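The wrist view shows the white vessel between the fingers, with its stopper top centre at about (326,268) and its body at (325,205). The two nearest red look-alikes are clear of the finger paths.

```bash
python3 - <<'E'
from h import *
w=load('wrist')
print(onz(w,326,266,175)); print(onz(w,325,207,50))
p=onz(w,326,266,175); go([p[0],p[1],148])
for P in ([626,12],):
    print(P)
E
```

```text
[ 469.66265026 -334.57220924  175.        ]
[ 470.61655963 -332.20377439   50.        ]
t 2.05 p [ 467.8 -331.4  241.6] psi 1.3769 tz [-0.  0. -1.] w 87.9 F [ 1.1  0.1 -0.2]
shift mm [-2.8  2.5 93.5]
[626, 12]
```

Call:
arm_command(series=[{"linear": [-0.0005,0.002,0.01],"turn": 0},{"linear": [-0.0005,0,0.02],"turn": 0},{"linear": [0,0,0.02],"turn": 0},{"linear": [0,0,0.02],"turn": 0},{"linear": [0,0,0.014],"turn": 0},{"linear": [0,0,0.01],"turn": 0},{"linear": [0,0,0],"turn": 0}])

```text
t: 2.75
ee_pos: [469.0, -332.3, 146.2]
orientation: [-2.422, -1.996, 0.001]
ft_force: [0.1, 0.0, 0.4]
width: 87.7
grasp_force: 0.0
```

Call:
arm_command(series=[{"linear": [0,0,0],"turn": 0},{"linear": [0,0,0],"turn": 0},{"linear": [0,0,0],"turn": 0},{"linear": [0,0,0],"turn": 0},{"linear": [0,0,0],"turn": 0},{"linear": [0,0,0],"turn": 0},{"linear": [0,0,0],"turn": 0},{"linear": [0,0,0],"turn": 0}], jaw=-1)

```text
t: 3.55
ee_pos: [469.7, -332.8, 147.7]
orientation: [2.424, 1.998, 0.0]
ft_force: [0.3, -0.0, -0.3]
width: 29.9
grasp_force: 30.0
```

Call:
arm_command(series=[{"linear": [0,0,0],"turn": 0},{"linear": [0,0,0],"turn": 0},{"linear": [0,0,-0.004],"turn": 0},{"linear": [0,0,-0.01],"turn": 0},{"linear": [0,0,-0.016],"turn": 0},{"linear": [0,0,0],"turn": 0},{"linear": [0,0,0],"turn": 0}])

```text
t: 4.25
ee_pos: [469.6, -332.8, 178.0]
orientation: [2.424, 1.998, 0.0]
ft_force: [-0.4, 0.8, -4.7]
width: 29.6
grasp_force: 30.0
```

```bash
python3 - <<'E'
from h import *
p,R=st()
w=snap('wrist','w2.png')
x=np.array([np.cos(.19),-np.sin(.19)]);y=np.array([np.sin(.19),np.cos(.19)]);o=np.array([626,12.])
for n,q in(('pre',o-190*x),('cross',o),('sta',o+85*y)): print(n,q); go([*q,p[2]])
E
```

```text
t 4.25 p [ 469.6 -332.8  178. ] psi 1.3788 tz [ 0.001 -0.    -1.   ] w 29.6 F [-0.4  0.8 -4.7]
pre [439.41919533  47.88319005]
t 4.3 p [ 469.3 -332.6  177.4] psi 1.3787 tz [-0.  0. -1.] w 29.7 F [-0.2  0.5 -4.4]
shift mm [ 367.8 -101.9   -0.4]
cross [626.  12.]
t 4.3 p [ 469.3 -332.6  177.4] psi 1.3787 tz [-0.  0. -1.] w 29.7 F [-0.2  0.5 -4.4]
shift mm [368.2  88.1  -0.5]
sta [642.05300607  95.47035998]
t 4.3 p [ 469.3 -332.6  177.4] psi 1.3787 tz [-0.  0. -1.] w 29.7 F [-0.2  0.5 -4.4]
shift mm [453.2  87.9  -0.5]
```

View pics/w2.png

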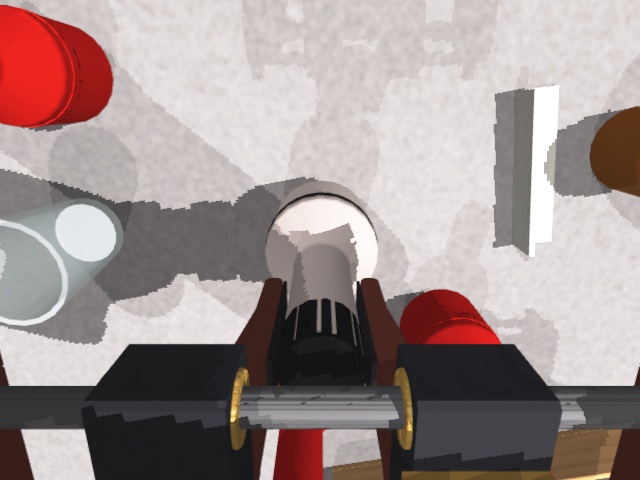

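The vessel is held upright in the fingers (neck from about (325,250) down to the stopper at (323,350)) and clear of the bench.

Call:
arm_command(series=[{"linear": [0.015,-0.005,0],"turn": 0},{"linear": [0.03,-0.009,0],"turn": 0},{"linear": [0.04,-0.011,0],"turn": 0},{"linear": [0.04,-0.011,0],"turn": 0},{"linear": [0.04,-0.011,0],"turn": 0},{"linear": [0.04,-0.011,0],"turn": 0},{"linear": [0.04,-0.011,0],"turn": 0},{"linear": [0.04,-0.011,0],"turn": 0},{"linear": [0.04,-0.011,0],"turn": 0},{"linear": [0.025,-0.007,0],"turn": 0}])

```text
t: 5.3
ee_pos: [438.3, 32.3, 177.2]
orientation: [-2.422, -1.999, 0.001]
ft_force: [1.6, -0.5, -4.8]
width: 29.7
grasp_force: 30.0
```

Call:
arm_command(series=[{"linear": [0.013,-0.003,0],"turn": 0},{"linear": [0.005,-0.001,0.006],"turn": 0},{"linear": [0,0,0.01],"turn": 0},{"linear": [0,0,0.006],"turn": 0},{"linear": [0,0,0.003],"turn": 0},{"linear": [0,0,0],"turn": 0},{"linear": [0,0,0],"turn": 0}])

```text
t: 6.0
ee_pos: [439.7, 47.4, 152.5]
orientation: [-2.425, -1.997, 0.0]
ft_force: [-0.1, 0.3, -4.6]
width: 30.0
grasp_force: 30.0
```

```bash
python3 - <<'E'
from h import *
go([439.4,47.9,152])
t=snap('top');w=snap('wrist');s=snap('side')
A=np.vstack([np.hstack([t['frame'][130:270,200:400].repeat(2,0).repeat(2,1),]),])
W=cv2.resize(w['frame'],(400,300))
cv2.imwrite('pics/m1.png',np.vstack([np.hstack([W,np.zeros((300,400,3),'uint8')]) ,np.hstack([A,s['frame'][140:420,240:640]])]))
E
```

```text
t 6.0 p [439.7  47.4 152.5] psi 1.3777 tz [-0. -0. -1.] w 30.0 F [-0.1  0.3 -4.6]
shift mm [ 0.4 -0.4  0.5]
```

View pics/m1.png

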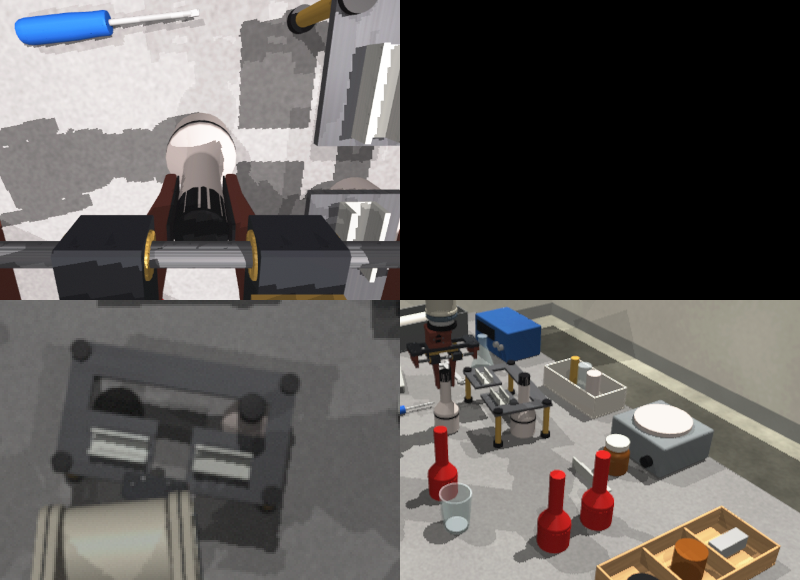

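The wrist view (at the left) shows the stem mouth's plate corners at about (315,143) and (308,193) in the half-scale image. The vessel hangs upright in front of it.

```bash
python3 - <<'E'
from h import *
w=load('wrist'); s=1.6
o=np.array([626,12.]);x=np.array([np.cos(.19),-np.sin(.19)]);y=np.array([np.sin(.19),np.cos(.19)])
for n,(u,v) in dict(Lc=(315,143),Rc=(308,193)).items():
    p=onz(w,u*s,v*s,103)[:2]; print(n,p,(p-o)@x,(p-o)@y)
# body bottom circle/ stopper check
g=cv2.cvtColor(w['frame'],cv2.COLOR_BGR2GRAY)
print(g[200:340:4,520]); print(g[200:340:4,550])
E
```

```text
Lc [531.71276853  53.48122275] -100.42455851188646 22.927754074580584
Rc [523.32199149  11.01615644] -100.64443160697323 -20.35779376745581
[143 142 140 151 151 149 148 146 145 191 185 187 189 185 183 210 216 218
 214 220 213 218 219 117 113 118  61  55 143 144 144 144 144 144 125]
[ 84  82  83  85  83  82 152 150 149  85  82  81  83  83  84 117 115 111
 114 112 113 112 142 141 141 142  61  58 128 130 128 139 135 116  96]
```

Call:
arm_command(series=[{"linear": [0.001,0.006,0],"turn": 0},{"linear": [0,0.014,0],"turn": 0},{"linear": [0,0.016,0],"turn": 0},{"linear": [0,0.016,0],"turn": 0},{"linear": [0,0.014,0],"turn": 0},{"linear": [0,0.014,0],"turn": 0},{"linear": [0,0.014,0],"turn": 0},{"linear": [0,0.014,0],"turn": 0},{"linear": [0,0.012,0],"turn": 0},{"linear": [0,0,0],"turn": 0}])

```text
t: 7.15
ee_pos: [559.7, 25.7, 152.8]
orientation: [2.424, 1.997, 0.002]
ft_force: [-0.8, 0.1, -4.5]
width: 29.8
grasp_force: 30.0
```

Call:
arm_command(series=[{"linear": [0,0.008,0],"turn": 0},{"linear": [0,0.014,0],"turn": 0},{"linear": [0,0.016,0],"turn": 0},{"linear": [0,0.016,0],"turn": 0},{"linear": [0,0.01,0],"turn": 0},{"linear": [0,0.006,0],"turn": 0},{"linear": [0,0,0],"turn": 0},{"linear": [0,0,0],"turn": 0}])

```text
t: 7.95
ee_pos: [625.6, 12.7, 152.4]
orientation: [-2.423, -1.998, 0.001]
ft_force: [-0.2, 0.1, -3.9]
width: 29.8
grasp_force: 30.0
```

```bash
python3 - <<'E'
from h import *
go([626.2,13,152])
go([642.3,96.5,152])
w=snap('wrist','w3.png')
E
```

```text
t 7.95 p [625.6  12.7 152.4] psi 1.3788 tz [-0.001  0.    -1.   ] w 29.8 F [-0.2  0.1 -3.9]
shift mm [0.4 0.5 0.4]
t 7.95 p [625.6  12.7 152.4] psi 1.3788 tz [-0.001  0.    -1.   ] w 29.8 F [-0.2  0.1 -3.9]
shift mm [85.4  0.4  0.4]
```

View pics/w3.png

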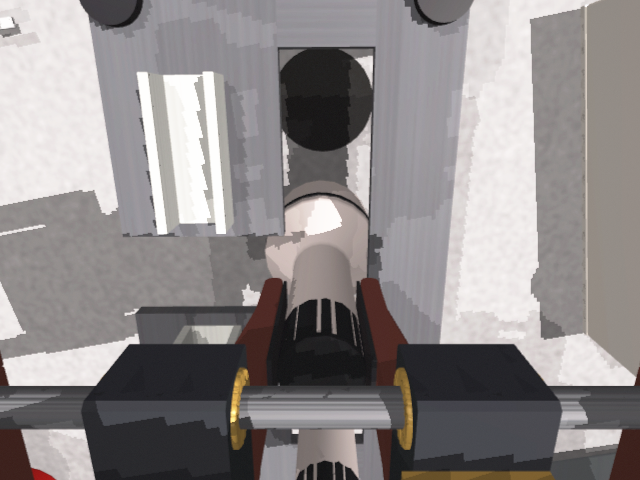

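The neck is centred in the cross bar (slot edges at about 284 and 368, neck at 325). The disc is at the end of the arm, about columns 278–373, bottom row 151, centre near (325,100).

```bash
python3 - <<'E'
from h import *
w=load('wrist')
p=onz(w,325,100,1);b=onz(w,325,151,1);l=onz(w,278,100,1);r=onz(w,373,100,1)
print(p,np.linalg.norm(p-b),np.linalg.norm(l-r)); go([*p[:2],149])
e=onz(w,326,47,103);print(e); go(e)
E
```

```text
[643.85126875  94.8388669    1.        ] 34.15768116802506 64.48073143325458
t 8.0 p [625.5  12.7 152.4] psi 1.3789 tz [-0.001  0.    -1.   ] w 29.7 F [ 0.5  0.8 -4.8]
shift mm [84.1  2.3  3.4]
[647.40853804 115.18454072 103.        ]
t 8.0 p [625.5  12.7 152.4] psi 1.3789 tz [-0.001  0.    -1.   ] w 29.7 F [ 0.5  0.8 -4.8]
shift mm [104.8   2.   49.4]
```

Call:
arm_command(series=[{"linear": [0.006,0.001,0],"turn": 0},{"linear": [0.012,0,0],"turn": 0},{"linear": [0.014,0,0],"turn": 0},{"linear": [0.014,0,0],"turn": 0},{"linear": [0.014,0,0],"turn": 0},{"linear": [0.014,0,0],"turn": 0},{"linear": [0.008,0,0],"turn": 0},{"linear": [0.003,0,0],"turn": 0},{"linear": [0,0,0.001],"turn": 0},{"linear": [0,0,0.002],"turn": 0}])

```text
t: 9.0
ee_pos: [643.6, 95.5, 149.6]
orientation: [2.424, 1.998, -0.0]
ft_force: [0.5, -0.7, -4.6]
width: 29.6
grasp_force: 30.0
```

Call:
arm_command(series=[{"linear": [0,0,0.0008],"turn": 0},{"linear": [0,0,0.0005],"turn": 0},{"linear": [0,0,0],"turn": 0},{"linear": [0,0,0],"turn": 0}])

```text
t: 9.4
ee_pos: [643.6, 95.6, 148.4]
orientation: [-2.424, -1.998, -0.0]
ft_force: [0.4, 1.1, -4.9]
width: 29.7
grasp_force: 30.0
```

Call:
arm_command(series=[{"linear": [0,0,0.0005],"turn": 0},{"linear": [0,0,0.0005],"turn": 0},{"linear": [0,0,0],"turn": 0},{"linear": [0,0,0],"turn": 0}])

```text
t: 9.8
ee_pos: [643.8, 95.9, 147.7]
orientation: [2.424, 1.998, 0.001]
ft_force: [-0.6, -0.4, -1.1]
width: 29.8
grasp_force: 30.0
```

Call:
arm_command(series=[{"linear": [0,0,0],"turn": 0},{"linear": [0,0,0],"turn": 0},{"linear": [0,0,0],"turn": 0},{"linear": [0,0,0],"turn": 0},{"linear": [0,0,-0.01],"turn": 0},{"linear": [0,0,-0.02],"turn": 0},{"linear": [0,0,-0.025],"turn": 0},{"linear": [0,0,-0.025],"turn": 0},{"linear": [0,0,-0.025],"turn": 0},{"linear": [0,0,0],"turn": 0}], jaw=0.4)

```text
t: 10.8
ee_pos: [645.8, 96.2, 257.1]
orientation: [2.421, 1.996, 0.01]
ft_force: [0.5, 0.7, 0.2]
width: 61.5
grasp_force: 0.0
```

```bash
python3 - <<'E'
from h import *
go([433,382.4,200])
E
```

```text
t 10.8 p [645.8  96.2 257.1] psi 1.3788 tz [ 0.007  0.001 -1.   ] w 61.5 F [0.5 0.7 0.2]
shift mm [ 240.2 -263.9   55.8]
```

Call:
arm_command(series=[{"linear": [0.015,-0.019,0],"turn": 0},{"linear": [0.025,-0.032,0],"turn": 0},{"linear": [0.025,-0.032,0],"turn": 0},{"linear": [0.025,-0.032,0],"turn": 0},{"linear": [0.025,-0.032,0],"turn": 0},{"linear": [0.025,-0.032,0.01],"turn": 0},{"linear": [0.025,-0.032,0.01],"turn": 0},{"linear": [0.025,-0.032,0.01],"turn": 0},{"linear": [0.02,-0.021,0],"turn": 0.05},{"linear": [0,0,0],"turn": 0.06}], jaw=0.4)

```text
t: 11.8
ee_pos: [421.9, 354.4, 221.4]
orientation: [-2.529, -1.863, 0.003]
ft_force: [0.4, -0.4, 1.0]
width: 61.9
grasp_force: 0.0
```

Call:
arm_command(series=[{"linear": [0,0,0],"turn": 0},{"linear": [0,0,0],"turn": 0}])

```text
t: 12.0
ee_pos: [424.4, 352.1, 222.0]
orientation: [2.529, 1.864, -0.001]
ft_force: [0.3, 0.1, -0.3]
width: 60.9
grasp_force: 0.0
```

```bash
python3 - <<'E'
from h import *
go([433,382.4,100])
w=snap('wrist','w4.png'); snap('top')
E
```

```text
t 12.0 p [424.4 352.1 222. ] psi 1.2703 tz [-0. -0. -1.] w 60.9 F [ 0.3  0.1 -0.3]
shift mm [ 31.5  -0.7 122. ]
```

View pics/w4.png

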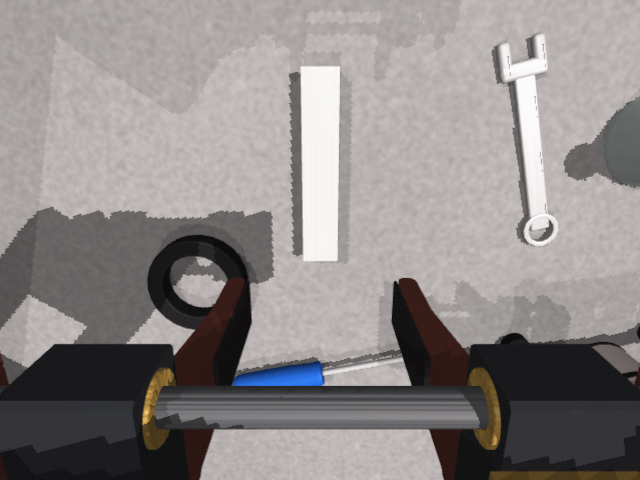

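The keeper lies straight along the image: corners (301,66), (340,66), (338,261), (303,261).

```bash
python3 - <<'E'
from h import *
w=load('wrist')
P=np.array([onz(w,u,v,24)[:2] for u,v in[(301,66),(340,66),(338,261),(303,261)]])
d=(P[0]+P[1]-P[2]-P[3])/2
print(P,np.linalg.norm(d),np.linalg.norm(P[0]-P[1]),np.linalg.norm(P[2]-P[3]),'ang',np.arctan2(d[1],d[0]),P.mean(0))
go([*P.mean(0),24])
E
```

```text
[[441.73157417 461.17156864]
 [470.36028719 452.32100688]
 [423.38914237 298.99231375]
 [393.83756577 308.11846492]] 160.3661456962393 29.965574458604912 30.92866493507853 ang 1.270527783524681 [432.32964237 380.15083855]
t 12.1 p [424.8 351.9 222.2] psi 1.269 tz [-0. -0. -1.] w 61.5 F [-0.6  0.2 -0.1]
shift mm [ 29.3  -1.2 198.2]
```

Call:
arm_command(series=[{"linear": [0.015,-0.001,0.015],"turn": 0},{"linear": [0.014,0,0.03],"turn": 0},{"linear": [0,0,0.03],"turn": 0},{"linear": [0,0,0.03],"turn": 0},{"linear": [0,0,0.03],"turn": 0},{"linear": [0,0,0.025],"turn": 0},{"linear": [0,0,0.02],"turn": 0},{"linear": [0,0,0.012],"turn": 0},{"linear": [0,0,0.005],"turn": 0},{"linear": [0,0,0],"turn": 0}])

```text
t: 13.1
ee_pos: [432.4, 380.1, 25.2]
orientation: [2.531, 1.862, -0.001]
ft_force: [0.6, 0.4, 0.7]
width: 61.3
grasp_force: 0.0
```

Call:
arm_command(series=[{"linear": [0,0,0],"turn": 0},{"linear": [0,0,0],"turn": 0},{"linear": [0,0,0],"turn": 0},{"linear": [0,0,0],"turn": 0},{"linear": [0,0,0],"turn": 0},{"linear": [0,0,0],"turn": 0}], jaw=-1)

```text
t: 13.7
ee_pos: [432.4, 380.6, 25.8]
orientation: [-2.53, -1.862, -0.001]
ft_force: [-1.1, 0.0, 4.8]
width: 29.9
grasp_force: 30.0
```

Call:
arm_command(series=[{"linear": [0,0,0],"turn": 0},{"linear": [0,0,-0.005],"turn": 0},{"linear": [0,0,-0.02],"turn": 0},{"linear": [0,0,-0.04],"turn": 0},{"linear": [0,0,-0.04],"turn": 0},{"linear": [0,0,-0.04],"turn": 0},{"linear": [0,0,-0.04],"turn": 0},{"linear": [0,0,-0.02],"turn": -0.035},{"linear": [0,0,0],"turn": -0.0445},{"linear": [0,0,0],"turn": 0}])

```text
t: 14.7
ee_pos: [432.1, 380.3, 231.1]
orientation: [-2.454, -1.962, -0.002]
ft_force: [-0.1, 0.2, -2.2]
width: 30.0
grasp_force: 30.0
```

```bash
python3 - <<'E'
from h import *
o=np.array([626.2,12.7]);x=np.array([np.cos(.19),-np.sin(.19)]);print(o-160*x,o-73*x)
go([*(o-73*x),228])
go([*(o-140*x),228])
E
```

```text
[469.07932238  42.9174232 ] [554.51369084  26.48669933]
t 14.7 p [432.1 380.3 231.1] psi 1.3487 tz [ 0.001  0.001 -1.   ] w 30.0 F [-0.1  0.2 -2.2]
shift mm [-318.2  197.3    3. ]
t 14.7 p [432.1 380.3 231.1] psi 1.3487 tz [ 0.001  0.001 -1.   ] w 30.0 F [-0.1  0.2 -2.2]
shift mm [-320.3  130.4    2.9]
```

Call:
arm_command(series=[{"linear": [-0.016,0.01,0],"turn": 0},{"linear": [-0.032,0.02,0],"turn": 0},{"linear": [-0.038,0.024,0],"turn": 0},{"linear": [-0.038,0.024,0],"turn": 0},{"linear": [-0.038,0.024,0],"turn": 0},{"linear": [-0.038,0.024,0],"turn": 0},{"linear": [-0.038,0.024,0],"turn": 0},{"linear": [-0.038,0.024,0],"turn": 0},{"linear": [-0.028,0.015,0],"turn": 0},{"linear": [-0.014,0.008,0],"turn": 0}])

```text
t: 15.7
ee_pos: [554.0, 24.2, 229.4]
orientation: [-2.457, -1.956, 0.003]
ft_force: [-0.2, 1.3, -2.2]
width: 30.1
grasp_force: 30.0
```

Call:
arm_command(series=[{"linear": [0,0,0.02],"turn": -0.03},{"linear": [0,0,0.02],"turn": 0},{"linear": [0,0,0.01],"turn": 0},{"linear": [0,0,0],"turn": 0},{"linear": [0,0,0],"turn": 0}])

```text
t: 16.2
ee_pos: [554.2, 27.2, 180.5]
orientation: [-2.424, -1.998, 0.0]
ft_force: [-0.4, -0.5, -1.9]
width: 29.3
grasp_force: 30.0
```

```bash
python3 - <<'E'
from h import *
o=np.array([626.2,12.7]);x=np.array([np.cos(.19),-np.sin(.19)])
go([*(o-73*x),128.8])
w=snap('wrist','w5.png');snap('top');snap('side')
E
```

```text
t 16.2 p [554.2  27.2 180.5] psi 1.3786 tz [-0.  0. -1.] w 29.3 F [-0.4 -0.5 -1.9]
shift mm [-0.6  0.5 51.7]
```

View pics/w5.png

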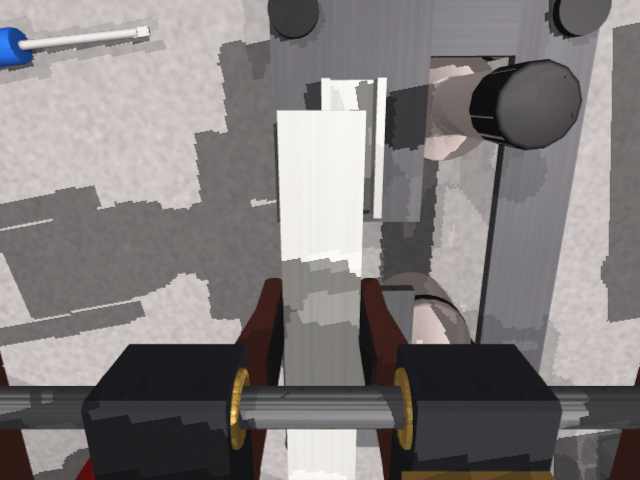

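The fixed left channel piece shows beside the keeper: rear leg at columns 374–386, rows 78–217. The keeper's far end spans 278–365 at row 112.

```bash
python3 - <<'E'
from h import *
w=load('wrist');p=np.array([554.2,27.2])
R=st()[1]
f=lambda u,v,z:np.round((R.T@(onz(w,u,v,z)-[*p,z]))[:2],1)
print('rear leg top (tool xy from TCP)',f(382,79,121),f(378,217,121))
print('front leg top end',f(326,79,121))
print('keeper end',f(278,112,178.7),f(365,112,178.7))
print('stem corner plate z103',f(420,221,103),f(410,287,103))
E
```

```text
t 16.35 p [554.8  27.1 181.3] psi 1.3786 tz [ 0.002  0.    -1.   ] w 29.9 F [-0.   0.6 -2.3]
rear leg top (tool xy from TCP) [92.5 27.8] [26.8 28.7]
front leg top end [92.5  2. ]
keeper end [ 78.9 -14.7] [78.9 14.6]
stem corner plate z103 [19.6 54.6] [-20.3  51.6]
```

Call:
arm_command(series=[{"linear": [0,0.0015,0.008],"turn": 0},{"linear": [0,0,0.012],"turn": 0},{"linear": [0,0,0.01],"turn": 0},{"linear": [0,0,0.007],"turn": 0},{"linear": [0,0,0.006],"turn": 0},{"linear": [0,0,0.004],"turn": 0},{"linear": [0,0,0.002],"turn": 0},{"linear": [0,0,0.001],"turn": 0},{"linear": [0,0,0],"turn": 0},{"linear": [0,0,0],"turn": 0}])

```text
t: 17.35
ee_pos: [555.8, 26.5, 130.7]
orientation: [2.424, 1.997, 0.001]
ft_force: [0.1, -0.2, -2.6]
width: 29.9
grasp_force: 30.0
```

Call:
arm_command(series=[{"linear": [0,0,0.0007],"turn": 0},{"linear": [0,0,0.0006],"turn": 0},{"linear": [0,0,0],"turn": 0},{"linear": [0,0,0],"turn": 0}])

```text
t: 17.75
ee_pos: [555.6, 26.5, 129.1]
orientation: [-2.425, -1.998, 0.0]
ft_force: [-0.2, 0.6, -1.7]
width: 29.8
grasp_force: 30.0
```

Call:
arm_command(series=[{"linear": [0,0,0.0005],"turn": 0},{"linear": [0,0,0.0003],"turn": 0},{"linear": [0,0,0],"turn": 0}])

```text
t: 18.05
ee_pos: [555.7, 26.5, 128.9]
orientation: [2.424, 1.998, 0.0]
ft_force: [-1.7, 0.2, 4.5]
width: 29.7
grasp_force: 30.0
```

Call:
arm_command(series=[{"linear": [0,0,0],"turn": 0},{"linear": [0,0,0],"turn": 0},{"linear": [0,0,0],"turn": 0},{"linear": [0,0,0],"turn": 0},{"linear": [0,0,-0.005],"turn": 0},{"linear": [0,0,-0.015],"turn": 0},{"linear": [0,0,-0.03],"turn": 0},{"linear": [0,0,-0.03],"turn": 0},{"linear": [0,0,-0.03],"turn": 0},{"linear": [0,0,-0.03],"turn": 0}], jaw=0.1)

```text
t: 19.05
ee_pos: [555.5, 26.5, 269.9]
orientation: [2.425, 1.998, 0.0]
ft_force: [-0.4, 0.5, -0.2]
width: 48.5
grasp_force: 0.0
```

Call:
arm_command(series=[{"linear": [0,-0.03,-0.02],"turn": 0},{"linear": [0,-0.04,0],"turn": 0},{"linear": [0,-0.04,0],"turn": 0},{"linear": [0,-0.03,0],"turn": 0},{"linear": [0,0,0],"turn": 0}])

```text
t: 19.55
ee_pos: [414.7, 53.5, 288.4]
orientation: [-2.423, -1.998, 0.002]
ft_force: [0.3, -1.1, 0.4]
width: 48.2
grasp_force: 0.0
```

```bash
python3 - <<'E'
from h import *
st()
w=snap('wrist');t=snap('top');s=snap('side')
A=cv2.resize(t['frame'][140:240,210:370],(480,300),interpolation=cv2.INTER_CUBIC)
A=np.clip(A*1.6,0,255).astype('uint8')
B=cv2.resize(s['frame'][190:300,290:410],(320,293),interpolation=cv2.INTER_CUBIC); B=np.vstack([B,np.zeros((7,320,3),'uint8')])
C=cv2.resize(w['frame'],(400,300))
D=cv2.resize(s['frame'],(400,300))
cv2.imwrite('pics/f1.png',np.vstack([np.hstack([A,B]),np.hstack([C,D])]))
E
```

```text
t 19.55 p [414.7  53.5 288.4] psi 1.3792 tz [-0.001  0.    -1.   ] w 48.2 F [ 0.3 -1.1  0.4]
```

View pics/f1.png

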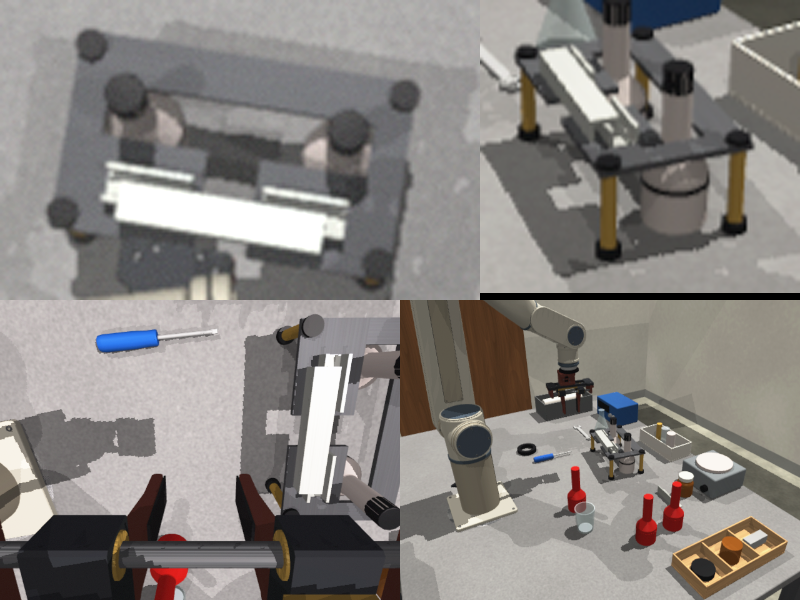

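The composite shows the keeper (about (115,205)–(325,230) in the top crop) flat, centred across the stem and interlocked over the fixed channel's front leg. Both vessels stand upright in their arms (stoppers at (127,95) and (348,130)), and the gripper is clear.

```bash
python3 -c "
from h import *
print(ctrl.close_job())"
```

```text
the job is handed in; nothing more can be done
None
```

The white vessel stands on its disc at the end of the stand's empty arm, the channel is interlocked across the opening, and the job was handed in at about 20 s of the 67 s; no verdict came back.

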